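# Trip-test the bench safety switch

## Task

Do the routine trip test of the grey safety-switch box on the desk: press its yellow test button until the lever with the red bar drops, then lift the lever back up until it latches and stays up by itself. Finally fold the clear guard forward so that it lies shut over the button, and leave the jar, the beaker and the highlighter where they stand.

Things in the scene. Friction and masses are not known exactly. Their poses are not given: they have to be found in the camera images.
- trip_box: fixed grey box, white deck, 120 (x) x 180 (y) x 85 mm high. Origin: centre of its underside; z up, -x is its front (faces the robot but for its yaw), +y its left. Yellow button on the deck, right half; clear guard hinged on the deck's rear edge behind it; lever on the front, left half, between two black cheeks (46 mm over both, 20 mm out). Socket, lamp and marks are unused.
- trip_lever (a joint): lever angle (rad): 0 = up and latched (60 deg above level, leaning to the front); grows as it falls forward to its stop 1.22 (10 deg below level). Upper stop -0.10. Spring and weight pull it down, about 2 N at the bar. Pressing the button 3 to 4 mm frees the catch. Lifted back, it rides over the catch from 0.3 rad on (about 4 N, button dips) and snaps in at 0 to -0.05; short of that it falls.
- lever_grip (a point): centre of the red cross bar at the lever's end: round bar, 20 mm thick, 44 mm long with flat ends, along the box's y; can be pinched over its ends or across, from above. 80 mm from the hinge; the lever between is 14 mm wide in y.
- lever_hinge (a point): point on the lever's hinge axis in the middle of the lever, fixed in the box at (-55, 45, 64) mm of its frame
- test_button (a joint): travel of the yellow test button (m): 0 = out, 0.0075 = fully in; spring return, about 2 N to start and 4.6 N fully in
- button_top (a point): centre of the top of the yellow button (30 mm across), 9 mm above the deck, at (12, -40, 94) mm of the box's frame; press straight down
- guard (a joint): angle of the clear guard (rad): 0 = shut, lying over the button; 2.1 = leaning back at its stop behind the box, where it starts. 50 g, moves freely: brought forward past its balance (below about 1.1 rad) it falls shut by itself, otherwise it falls back open. It never touches the button.
- guard_lip (a point): middle of the orange lip on the guard's free edge, 70 mm in front of and 19 mm above the hinge axis when shut; the guard is a shallow clear cap 66 mm long, 60 mm wide (along the box's y), 20 mm deep, its flat top facing back when open
- guard_hinge (a point): middle of the guard's hinge axis (along the box's y), fixed in the box at (56, -40, 89) mm of its frame
- jar: bystander: specimen jar with yellow lid, 55 mm across, 75 mm high, standing left of the box; origin at the centre of its underside
- beaker: bystander: small clear beaker, 53 mm across, 63 mm high, standing left of the box; origin at the centre of its underside
- marker: bystander: yellow-green highlighter, 15 x 118 x 17 mm, lying right of the box; origin at the centre of its underside

How it is judged:
On the way, in this order (a step that is already met when the one before it is completed fails the run):
1. the test button has dropped the lever (1.1 rad or more) (value of joint trip_lever above 1.1 rad), for 0.1 s.
2. the lever is up again, within 0.08 rad of its latched place, the button out, and it holds there with no finger on the box (value of joint trip_lever below 0.08 rad and contact force between the fingers and trip_box below 0.3 N and value of joint test_button below 0.002 m), for 0.4 s.
3. the guard is shut over the button (within 0.08 rad) (value of joint guard below 0.08 rad), for 0.2 s.
At the end, for the whole second after the job is handed in: The lever is up and latched (within 0.08 rad), the guard lies shut (within 0.08 rad) and the test button is out (within 2 mm) (value of joint each of trip_lever, guard below 0.08 rad and value of joint test_button below 0.002 m); the robot touches nothing.
It fails at once if jar, beaker or highlighter moved more than 30 mm, or jar or beaker tipped (distance of any of jar, beaker, marker from where it was at the start of the episode above 0.03 m or angle between any of jar, beaker's own z axis and vertical above 0.4 rad).
It also fails if it takes over 59 s, if anything falls off the work surface, if the arm or the gripper's body presses on something with over 40 N, if the wrist force passes 120 N, or if a joint passes its speed limit or range.

## Robot

A 7-joint arm with a two-finger parallel gripper is mounted at the origin on a cart in front of the work surface, level with it; the furniture and walls round the work are solid. World frame = base frame: x ahead of the robot, y to its left, z up, the work surface at z = 0. Lengths are in m, angles in rad, forces in N, time in s.
With the tool pointing down it reaches from about 0.4 to 0.85 m from the base axis. Payload 4.5 kg.
Tool frame: the origin (TCP) lies at the very end of the fingers, on their centre line; the grasp point (between the pads) lies 19 mm behind it; z points along the fingers, y is the line along which they close (so a half turn about z gives the same grasp; the last joint's range is limited). The gripper opens to 88 mm and grips with 3 to 60 N. Pads are 18 mm wide; open, the fingers measure 123 mm over their backs; the gripper's body (75 mm by 187 mm) begins 45 mm behind the grasp point.
Start: joints at [1.199, 0.689, -0.195, 1.565, 0.157, 0.902, -0.215], TCP at [0.247, -0.574, 0.207] pointing down, gripper open.
Joint ranges: [-3.01, 3.01], [-0.46, 2.08], [-1.47, 1.51], [0.13, 2.56], [-1, 4.14], [0.04, 2.09], [-2.66, 2.66]. Speed limits (rad/s): [2.57, 2.57, 3.14, 3.14, 3.14, 3.14, 3.14].

## Interface

Orientations are given as a unit quaternion [x, y, z, w].
In Python, from plant import r, optics gives the robot as it stands.
- The arm moves only by the tool servo_tool, never from a script. Its arguments are lists of equal length, an entry for each row: "translation": the shift along the tool's x, y, z in m, a list of three; "turn": the turn, a rotation vector about the tool's x, y, z in rad, a list of three. In form: {"translation": [[dx, dy, dz], ...], "turn": [[rx, ry, rz], ...]}. A call has 1 to 10 rows; each row shifts and turns the commanded pose from where the row before left it, along the tool's axes as they then stand; what a row does not reach is not made up. A row lasts 1/8 s, in which the tool goes at most 62.5 mm and 10.7 degrees, less where a joint would pass 70% of its speed; a pose out of reach is approached as far as the arm can. A call is refused whole if a number of a shift passes 0.0625 or a number of a turn 0.188, either way. A call with a gripper value outside its range is refused whole. "grip" is the opening, from 0 (shut) to 1 (fully open), set as the call begins (left out, the last holds). The fingers move at their own pace and stop on an object; "grip_force" is the grip in N (left out, the last holds). Time passes only in rows, so rows that do not move let the fingers close. It gives the time, the measured TCP pose, the force, the opening and the grip force at its end, in the units of the state.
- r.get_state(): the state, without advancing time (a new reading comes with each control period).
- optics.snapshot(name): name is "scene" or "side" or "wrist"; returns a dict with "img" (384x512x3 uint8, red, green, blue), "z_map" (384x512 float32, m along the optical axis (not along the pixel's ray), 0 where there is no reading), "mtx" (3x3 intrinsics, pixels), "k1" (the pictures are not rectified: a ray, as slopes to the right and down, at radius r is drawn at 1 + k1 r^2 times it, then the intrinsics apply), "R" (3x3) and "t" (3): a world point X has camera coordinates R X + t. Camera axes: x right, y down, z forward; pixel columns grow to the right and rows downward; lengths in m; the calibration is good to about 2 mm. A picture is of the moment at which its call begins.
- r.finish_job(): hands the job in; it is judged then, once.
The state is a dict: "clock": time; "q": joint angles; "qd": joint speeds; "joint_torque": joint torques, N m; "tool_pos": TCP position; "eef_rot": TCP orientation; "contact_force": force on the tool from outside, world axes, zero at the start; "moment": the same for the moment, N m; "opening": opening from 0.0 (shut) to 1.0 (fully open); "finger_force": force on a finger pad.
Only numpy, scipy, OpenCV 4.12 (cv2) and the standard library are available. Lean on these libraries where they do the work, as an engineer would, in place of code of your own. Each camera call takes 0.05 s, during which the arm holds its last target. There are 200 camera calls.

## Working session

There is one attempt and no reset: what is moved stays moved. The work goes in short steps, Python scripts to look and compute and a tool call to move; the robot and the scene stay as the last step left them, time stands still between calls to the robot, and variables do not carry over. Pictures are saved under pics/ and viewed, at most 10 in all, crops included, and the job is handed in when it is done.

Besides the shell and the picture viewer there is one more tool, called after "Request:" as a command line: name --argument value ..., lists and objects as JSON in quotes. servo_tool: Moves the arm, as the interface text tells. Its arguments: {"type":"object","properties":{"translation":{"type":"array"},"turn":{"type":"array"},"grip":{"type":"number"},"grip_force":{"type":"number"}},"required":["translation","turn"]}

```bash
ls; mkdir -p pics; cat > h.py <<'E'
import numpy as np, cv2
from plant import r, optics
from scipy.spatial.transform import Rotation as Ro
def ray(s,u,v):
    d=np.array([s["k1"],0,0,0,0.]) if np.isscalar(s["k1"]) else np.array([float(s["k1"]),0,0,0,0])
    p=cv2.undistortPoints(np.array([[[u,v]]],float),s["mtx"],d)[0,0]
    R,t=np.array(s["R"]),np.array(s["t"])
    return -R.T@t, R.T@np.array([p[0],p[1],1.])
def onz(s,u,v,z):
    c,d=ray(s,u,v); return c+d*(z-c[2])/d[2]
def dep(s,u,v):
    c,d=ray(s,u,v); return c+d*s["z_map"][int(v),int(u)]
def cloud(s):
    h,w=s["z_map"].shape; vv,uu=np.mgrid[0:h,0:w]
    p=cv2.undistortPoints(np.stack([uu,vv],-1).reshape(-1,1,2).astype(float),s["mtx"],np.array([float(s["k1"]),0,0,0,0]))[:,0]
    X=np.c_[p,np.ones(len(p))]*s["z_map"].reshape(-1,1)
    return ((X-np.array(s["t"]))@np.array(s["R"])).reshape(h,w,3)
def proj(s,X):
    return cv2.projectPoints(np.array(X,float).reshape(-1,1,3),cv2.Rodrigues(np.array(s["R"]))[0],np.array(s["t"],float),s["mtx"],np.array([float(s["k1"]),0,0,0,0]))[0][:,0]
E
python3 - <<'E'
from h import *
import pickle
S={n:optics.snapshot(n) for n in("scene","side","wrist")}
pickle.dump(S,open("s0.pkl","wb"))
cv2.imwrite("pics/a.png",cv2.cvtColor(np.hstack([S["scene"]["img"],S["side"]["img"]]),cv2.COLOR_RGB2BGR)[:, :] )
im=cv2.imread("pics/a.png"); cv2.imwrite("pics/a.png",cv2.resize(im,(800,300)))
cv2.imwrite("pics/b.png",cv2.cvtColor(S["scene"]["img"],cv2.COLOR_RGB2BGR))
for n in S: print(n,-S[n]["R"].T@S[n]["t"],S[n]["k1"],S[n]["mtx"][0,0],S[n]["R"][2])
print(r.get_state())
E
```

```text
pics
scene [-0.14277272  0.79263162  0.83397506] -0.03112255749368624 499.00282956923155 [ 0.57988405 -0.58034387 -0.57178272]
side [ 0.48841138 -0.68359428  0.5201241 ] -0.10957905109499991 352.82758698817537 [ 0.09147331  0.86628633 -0.49110145]
wrist [ 0.30882927 -0.54607998  0.38425719] -0.004038917878790187 299.8618099223192 [-0.247859   -0.10428967 -0.96316644]
{'clock': 0.15, 'q': array([ 1.19879655,  0.6897658 , -0.1945498 ,  1.56606604,  0.15730222,
        0.90248791, -0.21514385]), 'qd': array([-4.03033844e-05, -1.83035855e-03,  1.21333582e-03, -3.28949193e-03,
       -4.01640920e-04,  4.64629892e-04, -1.76399719e-03]), 'joint_torque': array([-1.57233655e-03, -5.27857232e+01, -1.26846973e+00, -1.53585166e+01,
       -5.24977350e-02,  3.90700632e-03,  8.64930553e-05]), 'tool_pos': array([ 0.24650067, -0.57379267,  0.20672121]), 'eef_rot': array([ 9.79482556e-01,  2.01527854e-01, -1.76383481e-04, -6.44523520e-04]), 'contact_force': array([-0.17616228,  0.25697372,  0.03065498]), 'moment': array([ 0.01604483, -0.01177759,  0.02162157]), 'finger_force': 0.0, 'opening': 1.0013279879920798}
```

View pics/a.png

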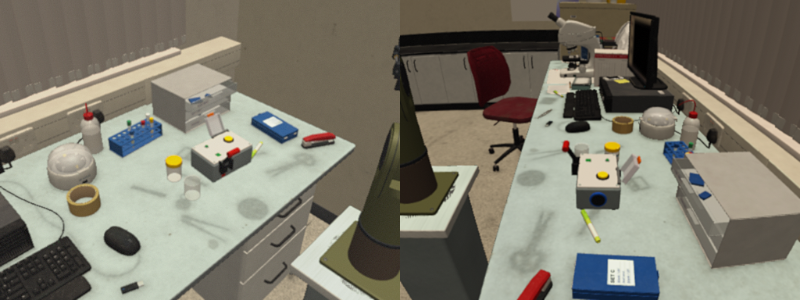

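View pics/b.png

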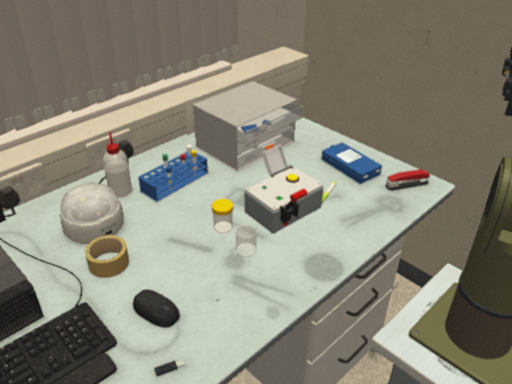

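The scene view shows the box near (283,198), with the button at (292,179), the red bar at (298,197), the guard at (275,158), the jar at (222,215) and the beaker at (246,240). In the side view the box is near pixel (765,235)/1.28.

```bash
python3 - <<'E'
from h import *
import pickle
S=pickle.load(open("s0.pkl","rb"))
b=dep(S["scene"],292,179); print("btn rough",b)
for n in("scene","side"):
    s=S[n]; C=cloud(s); hsv=cv2.cvtColor(s["img"],cv2.COLOR_RGB2HSV); near=(np.hypot(C[...,0]-b[0],C[...,1]-b[1])<.2)&(s["z_map"]>0)
    m=near&(abs(C[...,2]-.085)<.006)&(hsv[...,1]<60)&(hsv[...,2]>120)
    P=C[m][:,:2]; 
    med=np.median(P,0);P=P[np.hypot(*(P-med).T)<.13]
    print(n,len(P),cv2.minAreaRect((P*1000).astype(np.float32)))
    for nm,lo,hi in(("red",(0,150,80),(6,255,255)),("red2",(172,150,80),(180,255,255)),("orange",(7,150,120),(18,255,255)),("yellow",(19,130,120),(30,255,255)),("yg",(31,100,100),(45,255,255))):
        k=(cv2.inRange(hsv,lo,hi)>0)&near
        nl,L,st,ce=cv2.connectedComponentsWithStats(k.astype(np.uint8))
        for i in range(1,nl):
            if st[i,4]>8: 
                print(nm,st[i,4],ce[i].round(1),np.median(C[L==i],0).round(4),"z.094",onz(s,*ce[i],.094)[:2].round(4))
E
```

```text
btn rough [ 0.55668656 -0.04469097  0.09417885]
scene 1574 ((567.7615966796875, -17.450057983398438), (177.79554748535156, 143.86753845214844), 86.27003479003906)
red 99 [298.3 194.6] [0.4608 0.0439 0.1382] z.094 [ 0.4989 -0.0044]
red 10 [285.6 223.7] [0.5019 0.0344 0.02  ] z.094 [0.4432 0.1037]
orange 19 [269.1 146.3] [ 0.6613 -0.0635  0.1415] z.094 [ 0.7164 -0.1224]
yellow 62 [292. 177.] [ 0.563  -0.0531  0.0936] z.094 [ 0.5629 -0.0518]
yellow 118 [227.  204.9] [0.6108 0.1359 0.0741] z.094 [0.5913 0.1541]
yg 41 [324.3 195.7] [ 0.5142 -0.1393  0.0136] z.094 [ 0.4508 -0.0484]
side 1976 ((557.5994262695312, -16.814903259277344), (180.24441528320312, 151.60757446289062), 89.42678833007812)
red 92 [211.8 186.7] [0.4676 0.0235 0.1403] z.094 [0.4645 0.1111]
orange 29 [305.6 204.1] [ 0.6623 -0.0677  0.144 ] z.094 [0.6859 0.0141]
yellow 131 [271.  189.4] [0.619  0.1268 0.0741] z.094 [0.6135 0.0895]
yellow 95 [259.  223.3] [ 0.5681 -0.0598  0.0937] z.094 [ 0.5675 -0.0597]
yellow 15 [251.5 307.4] [ 0.5385 -0.2181  0.0106] z.094 [ 0.5311 -0.2944]
yg 116 [237.2 276.2] [ 0.5164 -0.134   0.0145] z.094 [ 0.5124 -0.2213]
yg 23 [252.8 305. ] [ 0.5423 -0.2161  0.0146] z.094 [ 0.5336 -0.2894]
```

Request:
servo_tool --translation '[[0,0,-0.04],[0,0,-0.04],[0,0,-0.03],[0.015,-0.04,0],[0.015,-0.04,0],[0.015,-0.04,0],[0.015,-0.04,0],[0.015,-0.04,0],[0.015,-0.04,0],[0.015,-0.04,0]]' --turn '[[0,0,0.158],[0,0,0.158],[0,0,0.158],[0,0,0],[0,0,0],[0,0,0],[0,0,0],[0,0,0],[0,0,0],[0,0,0]]' --grip 0

```text
clock: 1.4
tool_pos: [0.3709, -0.3006, 0.3172]
eef_rot: [0.999, -0.034, -0.0, -0.0]
contact_force: [0.4, -0.5, 0.1]
opening: 0.006
finger_force: 0.0
```

Request:
servo_tool --translation '[[0.015,-0.04,0],[0.015,-0.04,0],[0.015,-0.04,0],[0.015,-0.04,0],[0.015,-0.04,0],[0.015,-0.04,0],[0.015,-0.04,0],[0,0,0],[0,0,0]]' --turn '[[0,0,0],[0,0,0],[0,0,0],[0,0,0],[0,0,0],[0,0,0],[0,0,0],[0,0,0],[0,0,0]]'

```text
clock: 2.52
tool_pos: [0.4939, -0.0306, 0.317]
eef_rot: [0.999, -0.034, -0.001, 0.0]
contact_force: [-0.5, 0.1, -0.0]
opening: 0.002
finger_force: 0.0
```

```bash
python3 - <<'E'
from h import *
import pickle
s=optics.snapshot("wrist"); pickle.dump(s,open("w1.pkl","wb"))
cv2.imwrite("pics/c.png",cv2.cvtColor(s["img"],cv2.COLOR_RGB2BGR))
st=r.get_state(); print(st["clock"],st["tool_pos"],Ro.from_quat(st["eef_rot"]).as_matrix().round(3))
hsv=cv2.cvtColor(s["img"],cv2.COLOR_RGB2HSV);C=cloud(s)
for nm,lo,hi in(("red",(0,150,80),(6,255,255)),("orange",(7,150,120),(18,255,255)),("yellow",(19,130,120),(30,255,255)),("yg",(31,100,100),(45,255,255))):
    k=cv2.inRange(hsv,lo,hi); nl,L,sa,ce=cv2.connectedComponentsWithStats(k)
    for i in range(1,nl):
        if sa[i,4]>30: print(nm,sa[i],ce[i].round(1),np.median(C[L==i],0).round(4),"z.094",onz(s,*ce[i],.094)[:2].round(4))
m=(abs(C[...,2]-.085)<.005)&(hsv[...,1]<60)&(hsv[...,2]>110)
P=C[m][:,:2]; print(len(P),cv2.minAreaRect((P*1000).astype(np.float32)))
# obstacles behind
sc=pickle.load(open("s0.pkl","rb"))
for n in("scene","side"):
    Q=cloud(sc[n]).reshape(-1,3); k=(Q[:,2]>.16)&(Q[:,2]<.5)&(Q[:,0]>.5)&(Q[:,0]<1)&(abs(Q[:,1])<.4); print(n,k.sum(),Q[k].min(0) if k.any() else "",Q[k].max(0) if k.any() else "")
print("beaker",dep(sc["scene"],246,232),onz(sc["scene"],246,248,0))
E
```

```text
2.575 [ 0.4937632  -0.03121817  0.31709749] [[ 0.998 -0.07  -0.001]
 [-0.07  -0.998 -0.001]
 [-0.001  0.001 -1.   ]]
red [446 178  18   9  33] [454.4 182.2] [ 0.4271 -0.3341  0.037 ] z.094 [ 0.4443 -0.2973]
red [438 183  71  37 571] [478.5 202.5] [ 0.3937 -0.3739  0.0425] z.094 [ 0.4124 -0.3344]
red [188 184  35  15 439] [205.3 191. ] [0.4677 0.0371 0.1415] z.094 [0.4549 0.0466]
orange [266   1  28  11 253] [279.1   6. ] [ 0.6612 -0.0627  0.1436] z.094 [ 0.6753 -0.0668]
yellow [  98   48   43   44 1473] [118.8  69.6] [0.6213 0.1441 0.0753] z.094 [0.6186 0.1363]
yellow [263  90  24  25 209] [274.3 101.9] [ 0.567  -0.0554  0.0937] z.094 [ 0.5669 -0.0552]
yellow [226 278   5  46 171] [228.3 302.5] [ 0.5182 -0.0245  0.4336] z.094 [0.274  0.0317]
yellow [287 280   5  44 156] [288.8 302.9] [ 0.517  -0.0388  0.4335] z.094 [ 0.267  -0.0618]
yg [266  94  18  18 249] [274.3 102.4] [ 0.5662 -0.0551  0.0944] z.094 [ 0.5662 -0.0553]
yg [371 110   7   8  43] [373.8 113.1] [ 0.5409 -0.2132  0.0131] z.094 [ 0.5443 -0.183 ]
yg [309 123  32  18 261] [323.9 131.6] [ 0.5179 -0.1347  0.0137] z.094 [ 0.5251 -0.1183]
10898 ((556.7666625976562, -14.418144226074219), (175.57154846191406, 156.15150451660156), 86.42095184326172)
scene 38 [ 0.78728469 -0.17552434  0.16025661] [0.94620449 0.28012275 0.19833221]
side 48 [0.89466295 0.24483873 0.16117549] [0.94936464 0.2794615  0.19947168]
beaker [0.53304869 0.1453535  0.03796162] [0.52137453 0.15642989 0.        ]
```

View pics/c.png

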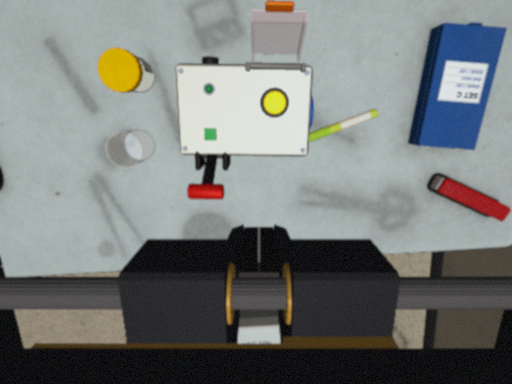

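The wrist view shows the box aligned with the tool (deck 178–312 × 64–156), with the button at (274,102), the bar at (206,191), the lip at (279,6), the beaker at (130,147) and the jar at (121,69). Yaw is about -4° and the predicted bar and lip positions match to 2 mm. Next: press the button.

Request:
servo_tool --translation '[[0.025,0.0065,0],[0.025,0.0065,0],[0.0243,0.006,0],[0,0,0.05],[0,0,0.05],[0,0,0.05],[0,0,0.05],[0,0,0.012],[0,0,0],[0,0,0]]' --turn '[[0,0,0],[0,0,0],[0,0,0],[0,0,0],[0,0,0],[0,0,0],[0,0,0],[0,0,0],[0,0,0],[0,0,0]]'

```text
clock: 3.82
tool_pos: [0.5688, -0.0543, 0.1073]
eef_rot: [0.999, -0.034, 0.002, 0.0]
contact_force: [0.9, 0.2, -0.2]
opening: 0.002
finger_force: 0.0
```

Request:
servo_tool --translation '[[0,0,0.005],[0,0,0.004],[0,0,0.003],[0,0,0.002],[0,0,0.001],[0,0,0],[0,0,0],[0,0,0]]' --turn '[[0,0,0],[0,0,0],[0,0,0],[0,0,0],[0,0,0],[0,0,0],[0,0,0],[0,0,0]]'

```text
clock: 4.82
tool_pos: [0.5673, -0.0539, 0.0904]
eef_rot: [0.999, -0.034, 0.0, 0.0]
contact_force: [-0.6, -0.3, -0.1]
opening: 0.005
finger_force: 0.0
```

```bash
cat > look.py <<'E'
from h import *
import sys
for n in sys.argv[1:]:
    s=optics.snapshot(n);hsv=cv2.cvtColor(s["img"],cv2.COLOR_RGB2HSV);C=cloud(s)
    near=(abs(C[...,0]-.53)<.2)&(abs(C[...,1])<.13)&(C[...,2]>0.01)
    for nm,lo,hi in(("red",(0,150,60),(6,255,255)),("orange",(7,150,120),(18,255,255))):
        k=((cv2.inRange(hsv,lo,hi)>0)&near).astype(np.uint8); nl,L,sa,ce=cv2.connectedComponentsWithStats(k)
        for i in range(1,nl):
            if sa[i,4]>12: print(n,nm,sa[i],np.median(C[L==i],0).round(4))
st=r.get_state(); print(st["clock"],st["tool_pos"],st["contact_force"])
E
python3 look.py scene side
```

```text
scene red [291 189  16  13 101] [0.4605 0.0432 0.1381]
side red [208 180   8  14  95] [0.4676 0.0214 0.1399]
side orange [304 200   4   9  29] [ 0.6627 -0.0661  0.144 ]
4.925 [ 0.56733384 -0.05390563  0.09039444] [-0.7726022   0.51882309 -0.20036406]
```

Request:
servo_tool --translation '[[0,0,0.001],[0,0,0.001],[0,0,0.001],[0,0,0],[0,0,0]]' --turn '[[0,0,0],[0,0,0],[0,0,0],[0,0,0],[0,0,0]]'

```text
clock: 5.55
tool_pos: [0.5673, -0.0539, 0.0873]
eef_rot: [0.999, -0.034, 0.0, 0.0]
contact_force: [0.3, 0.3, -0.4]
opening: 0.005
finger_force: 0.0
```

```bash
python3 look.py scene side; python3 - <<'E'
from h import *
S=[cv2.resize(optics.snapshot(n)["img"][a:a+120,b:b+130],(390,360),interpolation=2) for n,a,b in(("scene",130,220),("side",150,190))]
cv2.imwrite("pics/d.png",cv2.cvtColor(np.hstack(S),cv2.COLOR_RGB2BGR))
E
```

```text
scene red [291 189  16  13 101] [0.4609 0.0434 0.1383]
side red [208 180   8  14  93] [0.4676 0.0219 0.1403]
side orange [304 200   4   9  29] [ 0.6627 -0.0675  0.1439]
5.65 [ 0.56727556 -0.05390749  0.08734733] [ 0.04315749 -0.38857406 -0.75007375]
```

View pics/d.png

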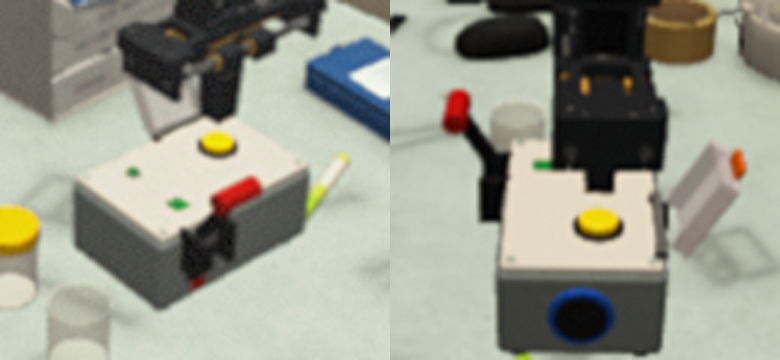

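The crops show the fingertips at (225,112) and (600,187), directly above the button by about 12 source pixels in both views. So the real tip seems higher than reported; I'll measure it.

```bash
python3 - <<'E'
from h import *
st=r.get_state(); T=st["tool_pos"]; R=Ro.from_quat(st["eef_rot"]).as_matrix(); print(T,R[:,2])
for n in("scene","side"):
    s=optics.snapshot(n); C=cloud(s)
    print(n,"proj TCP",proj(s,T),"btn",proj(s,[[.5666,-.0553,.094]]))
    m=(np.hypot(C[...,0]-T[0],C[...,1]-T[1])<.03)&(s["img"].max(-1)<70)&(C[...,2]>.095)
    P=C[m]; o=np.argsort(P[:,2])[:60]; print(len(P),P[o][::12].round(4)); print(np.argwhere(m)[o[:3]])
E
```

```text
[ 0.56727927 -0.05390478  0.08735095] [ 9.76459619e-05 -1.03396549e-04 -9.99999990e-01]
scene proj TCP [[291.21833825 178.14919643]] btn [[291.89330718 175.98218247]]
380 [[ 0.578  -0.0466  0.1209]
 [ 0.5588 -0.0639  0.1285]
 [ 0.5745 -0.042   0.1308]
 [ 0.5677 -0.0421  0.134 ]
 [ 0.5698 -0.0403  0.1369]]
[[167 287]
 [168 294]
 [168 295]]
side proj TCP [[258.5211825  224.30118781]] btn [[258.3727069  222.12666336]]
720 [[ 0.5658 -0.0668  0.1247]
 [ 0.5675 -0.069   0.1285]
 [ 0.5613 -0.0675  0.1326]
 [ 0.5589 -0.069   0.1361]
 [ 0.5391 -0.0451  0.2005]]
[[213 259]
 [213 256]
 [213 260]]
```

The tip is really at about z 0.12, some 30 mm above the reported TCP. I'll descend in steps and watch the force.

Request:
servo_tool --translation '[[0,0,0.006],[0,0,0.006],[0,0,0.006],[0,0,0.002],[0,0,0],[0,0,0]]' --turn '[[0,0,0],[0,0,0],[0,0,0],[0,0,0],[0,0,0],[0,0,0]]'

```text
clock: 6.6
tool_pos: [0.5674, -0.0539, 0.0674]
eef_rot: [0.999, -0.034, 0.0, 0.0]
contact_force: [0.2, -0.5, 0.7]
opening: 0.005
finger_force: 0.0
```

Request:
servo_tool --translation '[[0,0,0.002],[0,0,0.002],[0,0,0],[0,0,0]]' --turn '[[0,0,0],[0,0,0],[0,0,0],[0,0,0]]'

```text
clock: 7.1
tool_pos: [0.5672, -0.0539, 0.0633]
eef_rot: [0.999, -0.034, -0.0, 0.0]
contact_force: [-0.7, -0.5, 0.2]
opening: 0.003
finger_force: 0.0
```

Request:
servo_tool --translation '[[0,0,0.002],[0,0,0.002],[0,0,0],[0,0,0]]' --turn '[[0,0,0],[0,0,0],[0,0,0],[0,0,0]]'

```text
clock: 7.6
tool_pos: [0.5673, -0.0539, 0.0595]
eef_rot: [0.999, -0.034, 0.0, 0.0]
contact_force: [-0.8, 0.1, 3.2]
opening: 0.002
finger_force: 1.4
```

```bash
python3 look.py scene side
```

```text
scene red [300 223  15  12 102] [0.4252 0.045  0.0569]
scene orange [268 144   5   4  13] [ 0.662  -0.0667  0.1429]
side red [194 210   8  14  86] [0.4309 0.0266 0.0593]
side orange [304 200   4   9  28] [ 0.6629 -0.0659  0.1436]
7.7 [ 0.56729217 -0.05393112  0.05947079] [-1.37389043 -0.85629484  2.11195432]
```

The lever dropped. Real tip height is reported z + 31 mm. Rise and go above the fallen bar.

Request:
servo_tool --translation '[[0,0,-0.02],[0,0,-0.04],[0,0,-0.04],[-0.0366,-0.0209,0],[-0.0367,-0.0209,0],[-0.0366,-0.0209,0],[-0.0367,-0.0209,0],[0,0,0],[0,0,0],[0,0,0]]' --turn '[[0,0,0],[0,0,0],[0,0,0],[0,0,0],[0,0,0],[0,0,0],[0,0,0],[0,0,0],[0,0,0],[0,0,0]]'

```text
clock: 8.95
tool_pos: [0.428, 0.0389, 0.1593]
eef_rot: [0.999, -0.035, 0.001, 0.0]
contact_force: [0.6, 1.0, 0.4]
opening: 0.006
finger_force: 0.0
```

Request:
servo_tool --translation '[[0,0,0.03],[0,0,0],[0,0,0],[0,0,0]]' --turn '[[0,0,0],[0,0,0],[0,0,0],[0,0,0]]' --grip 0.8

```text
clock: 9.45
tool_pos: [0.4274, 0.0395, 0.13]
eef_rot: [0.999, -0.034, 0.001, -0.0]
contact_force: [-0.4, -0.2, -0.2]
opening: 0.434
finger_force: 0.0
```

```bash
python3 look.py wrist; python3 - <<'E'
from h import *
o=[];T=r.get_state()["tool_pos"]
for n in("scene","side","wrist"):
    s=optics.snapshot(n); C=cloud(s)
    u,v=proj(s,[T+[0,0,.01]])[0]; u=int(np.clip(u,65,447));v=int(np.clip(v,75,309))
    if n!="wrist": o.append(cv2.resize(s["img"][v-75:v+75,u-65:u+65],(312,360),interpolation=2)); print(n,u,v)
    m=(np.hypot(C[...,0]-T[0],C[...,1]-T[1])<.12)&(s["img"].max(-1)<75)&(C[...,2]>.10)
    P=C[m]; k=np.argsort(P[:,2])[:150]; print(n,P[k][::15].round(3).tolist())
    if n=="wrist": cv2.imwrite("pics/f.png",cv2.cvtColor(s["img"],cv2.COLOR_RGB2BGR))
cv2.imwrite("pics/e.png",cv2.cvtColor(np.hstack(o),cv2.COLOR_RGB2BGR))
E
```

```text
wrist red [233 177  49  20 873] [0.4298 0.0412 0.0591]
9.5 [0.42729065 0.03946455 0.12998003] [-0.08049701 -0.3225261   0.38448501]
scene 310 199
scene [[0.421, 0.06, 0.161], [0.419, 0.017, 0.166], [0.419, 0.067, 0.169], [0.415, 0.019, 0.172], [0.424, 0.016, 0.174], [0.417, 0.077, 0.177], [0.432, 0.074, 0.179], [0.426, 0.074, 0.182], [0.429, 0.014, 0.185], [0.427, 0.074, 0.187]]
side 194 184
side [[0.431, 0.063, 0.162], [0.438, 0.07, 0.169], [0.438, 0.069, 0.172], [0.424, 0.003, 0.174], [0.436, 0.061, 0.178], [0.424, 0.001, 0.182], [0.427, -0.0, 0.188], [0.423, -0.001, 0.191], [0.432, -0.001, 0.195], [0.434, -0.0, 0.199]]
wrist [[0.436, 0.069, 0.161], [0.437, 0.069, 0.163], [0.434, 0.006, 0.163], [0.42, 0.066, 0.164], [0.434, 0.065, 0.164], [0.429, 0.065, 0.164], [0.436, 0.069, 0.165], [0.437, 0.069, 0.165], [0.433, 0.01, 0.165], [0.433, 0.009, 0.166]]
```

View pics/e.png

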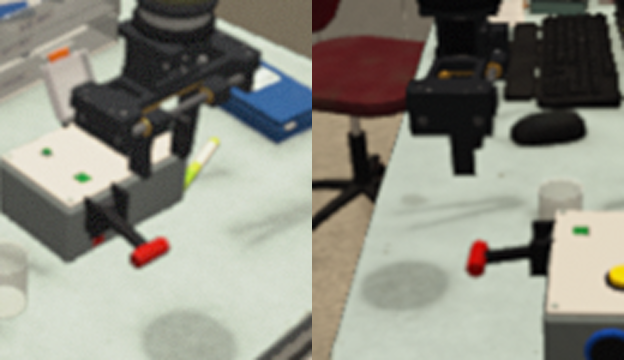

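View pics/f.png

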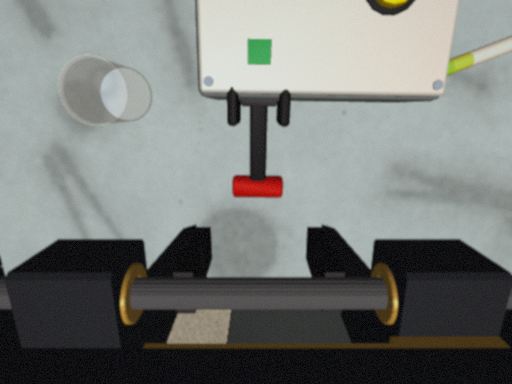

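Views e and f show the tips about 31 mm above the reported TCP. The bar, at (257,187) in the wrist view, is centred between the fingers at (211) and (306) and hangs on a level lever. Descend and pinch over its ends.

Request:
servo_tool --translation '[[0,0,0],[0,0,0.035],[0,0,0.035],[0,0,0.035],[0,0,0.015],[0,0,0.005],[0,0,0],[0,0,0]]' --turn '[[0,0,0],[0,0,0],[0,0,0],[0,0,0],[0,0,0],[0,0,0],[0,0,0],[0,0,0]]' --grip 0.8

```text
clock: 10.65
tool_pos: [0.4312, 0.0397, 0.0129]
eef_rot: [0.999, -0.034, -0.005, 0.001]
contact_force: [-0.7, 0.5, -0.2]
opening: 0.799
finger_force: 0.0
```

Request:
servo_tool --translation '[[0,0,0],[0,0,0],[0,0,0],[0,0,0],[0,0,0],[0,0,0]]' --turn '[[0,0,0],[0,0,0],[0,0,0],[0,0,0],[0,0,0],[0,0,0]]' --grip 0 --grip_force 20

```text
clock: 11.4
tool_pos: [0.4312, 0.0402, 0.0127]
eef_rot: [0.999, -0.034, -0.005, 0.0]
contact_force: [-0.1, 2.5, 0.7]
opening: 0.499
finger_force: 20.0
```

Request:
servo_tool --translation '[[-0.0012,0,-0.0139],[0.0012,0,-0.0139],[0.0036,0,-0.0135],[0.0059,0,-0.0126],[0.008,0,-0.0114],[0,0,0],[0,0,0]]' --turn '[[0,0,0],[0,0,0],[0,0,0],[0,0,0],[0,0,0],[0,0,0],[0,0,0]]'

```text
clock: 12.28
tool_pos: [0.4486, 0.0388, 0.0775]
eef_rot: [0.999, -0.034, -0.005, 0.001]
contact_force: [-1.7, 3.1, -0.4]
opening: 0.495
finger_force: 20.0
```

```bash
python3 look.py side scene
```

```text
side orange [304 200   4   9  29] [ 0.6628 -0.0681  0.1443]
scene red [299 199  15  14 126] [0.4386 0.0407 0.1183]
scene orange [266 144   7   5  19] [ 0.6603 -0.0642  0.1416]
12.375 [0.44864316 0.03880586 0.07745818] [-1.51211284  2.30870947  0.93432505]
```

Request:
servo_tool --translation '[[0.0099,0,-0.0099],[0.0067,0,-0.005],[0.0047,0,-0.003],[0.0037,0,-0.002],[0.0012,0,-0.0006],[0,0,0],[0,0,0]]' --turn '[[0,0,0],[0,0,0],[0,0,0],[0,0,0],[0,0,0],[0,0,0],[0,0,0]]'

```text
clock: 13.25
tool_pos: [0.4746, 0.0367, 0.0981]
eef_rot: [0.999, -0.034, -0.005, 0.001]
contact_force: [-4.4, 2.4, 5.7]
opening: 0.499
finger_force: 20.0
```

```bash
python3 look.py scene wrist
```

```text
scene red [291 187  16  15 121] [0.4609 0.0401 0.1387]
scene orange [266 144   7   5  20] [ 0.6618 -0.0649  0.1403]
wrist red [ 215  242   88   36 2718] [0.4696 0.0381 0.141 ]
13.35 [0.47468075 0.03667108 0.09815676] [-4.10651106  2.65848654  4.96808075]
```

Request:
servo_tool --translation '[[0.0015,0,-0.001],[0.001,0,-0.001],[0,0,0],[0,0,0]]' --turn '[[0,0,0],[0,0,0],[0,0,0],[0,0,0]]'

```text
clock: 13.85
tool_pos: [0.478, 0.0364, 0.0998]
eef_rot: [0.999, -0.034, -0.005, 0.001]
contact_force: [-1.9, 1.6, -3.1]
opening: 0.492
finger_force: 20.0
```

```bash
python3 look.py scene wrist
```

```text
scene red [291 186  15  15 118] [0.4641 0.0407 0.1398]
scene orange [266 144   7   5  19] [ 0.6608 -0.0626  0.1413]
wrist red [ 215  243   88   35 2671] [0.4727 0.0375 0.1429]
13.95 [0.47800548 0.03644201 0.09984185] [-2.78985247  1.87595343 -3.44995731]
```

The bar is about 5 mm past its latched place; release and rise.

Request:
servo_tool --translation '[[0,0,0],[0,0,0],[0,0,0],[0,0,0],[0,0,-0.03],[0,0,-0.04],[0,0,-0.04],[0,0,0],[0,0,0]]' --turn '[[0,0,0],[0,0,0],[0,0,0],[0,0,0],[0,0,0],[0,0,0],[0,0,0],[0,0,0],[0,0,0]]' --grip 0.8

```text
clock: 15.08
tool_pos: [0.4785, 0.0364, 0.2095]
eef_rot: [0.999, -0.034, -0.005, 0.001]
contact_force: [-0.3, -0.4, -0.4]
opening: 0.799
finger_force: 0.0
```

```bash
python3 look.py scene side wrist; python3 -c "
from h import *
print(Ro.from_quat(r.get_state()['eef_rot']).as_matrix().round(3))"
```

```text
scene red [291 189  16  13  99] [0.4603 0.0421 0.1382]
scene orange [266 144   7   5  20] [ 0.6612 -0.0632  0.1412]
side red [208 180   8  14  93] [0.4677 0.0225 0.14  ]
side orange [304 200   4   9  29] [ 0.6623 -0.0661  0.1445]
wrist red [234 190  49  22 904] [0.4684 0.038  0.1416]
15.225 [0.47818485 0.03657876 0.20886246] [ 0.39735804  0.4420145  -0.96533312]
[[ 0.998 -0.068 -0.012]
 [-0.068 -0.998 -0.002]
 [-0.012  0.003 -1.   ]]
```

The lever latched (its readings match the start). Close the fingers and go behind the guard.

Request:
servo_tool --translation '[[0.0435,0.0171,0],[0.0435,0.0171,0],[0.0435,0.0171,0],[0.0435,0.0171,0],[0.0435,0.0171,0],[0,0,0],[0,0,0],[0,0,0]]' --turn '[[0,0.012,0],[0,0,0],[0,0,0],[0,0,0],[0,0,0],[0,0,0],[0,0,0],[0,0,0]]' --grip 0

```text
clock: 16.23
tool_pos: [0.6891, -0.062, 0.21]
eef_rot: [0.999, -0.033, 0.0, 0.001]
contact_force: [0.9, -0.3, -0.0]
opening: 0.008
finger_force: 0.0
```

```bash
python3 look.py side; python3 - <<'E'
from h import *
s=optics.snapshot("side");C=cloud(s);T=r.get_state()["tool_pos"];print(Ro.from_quat(r.get_state()['eef_rot']).as_matrix()[:,2].round(3))
m=(np.hypot(C[...,0]-T[0],C[...,1]-T[1])<.03)&(s["img"].max(-1)<75)&(C[...,2]>.17)
P=C[m];k=np.argsort(P[:,2])[:100];print(P[k][::10].round(3).tolist())
m=(np.hypot(C[...,0]-T[0],C[...,1]-T[1])<.12)&(s["img"].max(-1)<75)&(C[...,2]>.17)&(C[...,1]<T[1]-.04)
P=C[m];k=np.argsort(P[:,2])[:50];print("body",P[k][::10].round(3).tolist())
im=s["img"][100:250,200:360]; cv2.imwrite("pics/g.png",cv2.cvtColor(cv2.resize(im,None,fx=3,fy=3),cv2.COLOR_RGB2BGR))
E
```

```text
side red [208 180   8  14  92] [0.4677 0.0227 0.1399]
side orange [304 200   4   9  28] [ 0.663  -0.0659  0.1439]
16.275 [ 0.68926783 -0.0622395   0.21028909] [-0.54529826  0.28055924 -0.09379007]
[ 0.002 -0.002 -1.   ]
[[0.681, -0.056, 0.245], [0.681, -0.062, 0.248], [0.687, -0.076, 0.25], [0.685, -0.076, 0.252], [0.681, -0.06, 0.253], [0.69, -0.077, 0.254], [0.696, -0.078, 0.257], [0.69, -0.077, 0.258], [0.681, -0.05, 0.26], [0.683, -0.078, 0.261]]
body [[0.653, -0.144, 0.308], [0.674, -0.147, 0.309], [0.653, -0.147, 0.309], [0.654, -0.145, 0.31], [0.694, -0.151, 0.31]]
```

View pics/g.png

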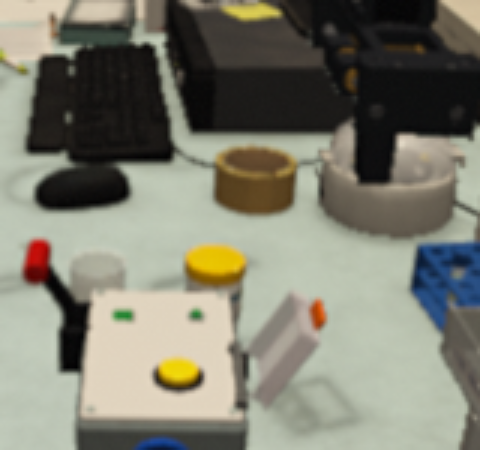

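View g shows the finger at (375,170), behind the lip at (318,315), and the body 65 mm above the tip. Descend behind the guard, then sweep forward.

Request:
servo_tool --translation '[[0.008,0,0],[0,0,0.04],[0,0,0.04],[0,0,0.04],[0,0,0],[0,0,0]]' --turn '[[0,0,0],[0,0,0],[0,0,0],[0,0,0],[0,0,0],[0,0,0]]'

```text
clock: 17.08
tool_pos: [0.7, -0.0637, 0.0919]
eef_rot: [0.999, -0.034, 0.003, 0.001]
contact_force: [0.3, 0.2, 0.3]
opening: 0.006
finger_force: 0.0
```

Request:
servo_tool --translation '[[-0.012,0,0],[-0.012,0,0],[-0.012,0,-0.003],[-0.012,0,-0.003],[-0.012,0,-0.003],[-0.012,0,-0.003],[-0.012,0,-0.003],[-0.012,0,-0.003],[0,0,0],[0,0,0]]' --turn '[[0,0,0],[0,0,0],[0,0,0],[0,0,0],[0,0,0],[0,0,0],[0,0,0],[0,0,0],[0,0,0],[0,0,0]]'

```text
clock: 18.32
tool_pos: [0.6032, -0.0575, 0.1081]
eef_rot: [0.999, -0.034, 0.002, 0.001]
contact_force: [-0.5, 0.2, -0.2]
opening: 0.006
finger_force: 0.0
```

```bash
python3 look.py side scene
```

```text
side red [208 180   8  14  94] [0.4677 0.0222 0.1402]
side orange [255 199   5   9  36] [ 0.5613 -0.0595  0.144 ]
scene red [291 189  16  13 103] [0.461  0.0436 0.1379]
scene orange [292 162   9   4  16] [ 0.5545 -0.0519  0.1406]
18.425 [ 0.60312377 -0.0574888   0.10784146] [ 0.24081463 -0.09046689  0.12460024]
```

Request:
servo_tool --translation '[[0,0,-0.03],[0,0,-0.04],[0,0,-0.04],[0,0,0],[0,0,0],[0,0,0]]' --turn '[[0,0,0],[0,0,0],[0,0,0],[0,0,0],[0,0,0],[0,0,0]]'

```text
clock: 19.18
tool_pos: [0.6015, -0.0574, 0.2165]
eef_rot: [0.999, -0.034, -0.0, 0.001]
contact_force: [0.3, -0.1, 0.6]
opening: 0.004
finger_force: 0.0
```

```bash
python3 look.py side scene; python3 - <<'E'
from h import *
S=[cv2.resize(optics.snapshot(n)["img"][a:a+120,b:b+130],(390,360),interpolation=2) for n,a,b in(("scene",130,220),("side",150,190))]
cv2.imwrite("pics/i.png",cv2.cvtColor(np.hstack(S),cv2.COLOR_RGB2BGR))
E
```

```text
side red [208 180   8  14  92] [0.4677 0.0229 0.1405]
side orange [245 213   5   8  37] [ 0.5417 -0.0555  0.1103]
scene red [291 189  16  13 103] [0.461  0.0434 0.1373]
scene orange [295 174   9   5  24] [ 0.5388 -0.0483  0.1093]
19.275 [ 0.60175809 -0.05732224  0.21674444] [-0.52437728 -0.75577069  0.73467143]
```

View pics/i.png

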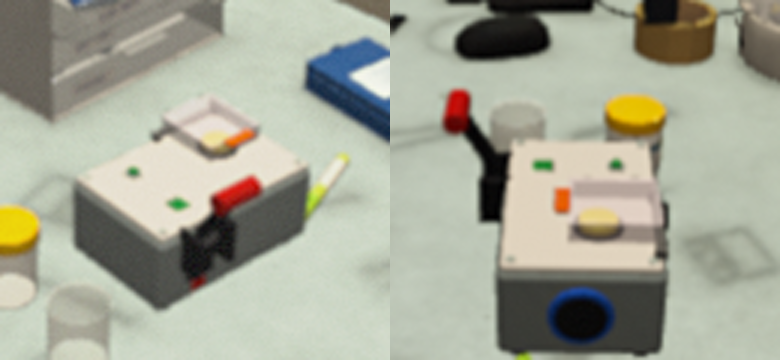

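The guard lies flat over the button (lip z 0.110, expected 0.108), the lever is up and the bystanders haven't moved. Hand in.

```bash
python3 -c "
from plant import r
print(r.finish_job())"
```

```text
the job is handed in; nothing more can be done
None
```

I handed the job in: pressing the button dropped the lever, I lifted it back until it latched, and the guard now lies shut over the button; the jar, beaker and highlighter were not touched, and no verdict came back on hand-in.

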